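# Change the plaque on the painting easel

### The arm

A 6-joint arm with a two-finger parallel gripper is mounted at the origin on the work surface. World frame = base frame: x ahead of the robot, y to its left, z up, the work surface at z = 0. Lengths are in mm, angles in rad, forces in N, time in s.
With the tool pointing down it reaches from about 350 to 875 mm from the base axis. Payload 4.2 kg.
Tool frame: the origin (TCP) lies midway between the tips of the shut fingers; the grasp point (between the pads) lies 19 mm behind it (arm.tcp_to_grasp is the distance from the TCP to the grasp point, in mm); z points along the fingers, y is the line along which they close (so a half turn about z gives the same grasp; the last joint's range is limited). The gripper opens to 85 mm and grips with 20 to 120 N. Pads are 22 mm wide; open, the fingers measure 114 mm over their backs; the gripper's body (76 mm by 85 mm) begins 54 mm behind the grasp point. The pads swing forward as they close: fully open they stand 13 mm farther back than shut.
Start: joints at [1.474, 0.385, 0.008, 0, -1.194, -0.259], TCP at [217.68, 585.845, 231.312] pointing down, gripper open.
Joint ranges: [-3.14, 3.14], [-1.21, 2.06], [-1.07, 1.41], [-3.16, 2.05], [-2.99, -0.16], [-3.1, 3.1]. Speed limits (rad/s): [2.79, 2.79, 3.14, 3.14, 3.14, 3.14].

### API

Orientations are given as a unit quaternion [x, y, z, w].
In Python, from bench import arm, get_image gives the robot as it stands.
- The arm moves only by the tool drive_tool, never from a script. Its argument "deltas" is a list of rows, each a list of 2 entries, a list of its own where there are three numbers: the shift along the tool's x, y, z in cm, then the turn, a rotation vector about the tool's x, y, z in degrees. In form: [[[x, y, z], [ax, ay, az]], ...]. A call has 1 to 12 rows; each row shifts and turns the commanded pose from where the row before left it, along the tool's axes as they then stand; what a row does not reach is not made up. A row lasts 1/10 s, in which the tool goes at most 50 mm and 8.59 degrees, less where a joint would pass 70% of its speed; a pose out of reach is approached as far as the arm can. A call with a gripper value outside its range is refused whole. "claw" is the finger opening in cm, from 0 to 8.54, set as the call begins (left out, the last holds). The fingers move at their own pace and stop on an object; the grip force is fixed at half the most. Time passes only in rows, so rows that do not move let the fingers close. It gives the time, the measured TCP pose, the force, the opening and the grip force at its end, in the units of the state.
- arm.read_state(): the state, without advancing time (a new reading comes with each control period).
- get_image(name): name is "scene" or "top" or "wrist"; returns a dict with "img" (480x640x3 uint8, red, green, blue), "fx", "fy", "cx", "cy" (pixels), "D" ([k1, k2, p1, p2, k3] as OpenCV has them; the pictures are not rectified), "eye" and "orientation" of the camera in the world; the wrist camera has in their place "mount" (4x4, takes a point from camera to tool coordinates, whose origin is the TCP and whose axes are the flange's). Camera axes: x right, y down, z forward; pixel columns grow to the right and rows downward; lengths in mm; the calibration is good to about 2 mm. A picture is of the moment at which its call begins: read the wrist's pose just before it. There is no depth.
- arm.job_done(): hands the job in; it is judged then, once.
The state is a dict: "clock": time; "joints": joint angles; "joint_vel": joint speeds; "joint_efforts": joint torques, N m; "position": TCP position; "ee_rot": TCP orientation; "contact_force": force on the tool from outside, world axes, zero at the start; "wrist_torque": the same for the moment, N m; "gripper_width": finger opening in mm; "grasp_force": force on a finger pad.
Only numpy, scipy, OpenCV 4.12 (cv2) and the standard library are available. Lean on these libraries where they do the work, as an engineer would, in place of code of your own. Each camera call takes 0.05 s, during which the arm holds its last target. There are 200 camera calls.

### The job

The round-topped plaque on the little easel is finished: stand it on edge in the empty middle slot of the dowel drying rack. Then take the plaque with the pointed, house-shaped top out of the rack and set it the right way up on the easel, about in the middle, bottom edge down on the ledge and lying flat against the two battens. Set both plaques down rather than dropping them, and leave the square plaque in the rack, and the figurine and the paint jar that stand between rack and easel, where they are.

Things in the scene. Friction and masses are not known exactly. Their poses are not given: they have to be found in the camera images.
- arched_plaque: Finished wooden plaque with a semicircular top (radius 55 mm), a small bird painted on it, 14 mm thick, 110 mm wide and 130 mm tall, about 100 g. Origin: middle of its straight bottom edge; z up the plaque, x through its thickness (centre plane at x = 0), y along its width. It starts on the easel, bottom edge on the ledge, flat against the battens (its axes parallel to those of easel_rest).
- house_plaque: Bare wooden plaque with a pointed, house-shaped top: straight sides 95 mm high, then two roof slopes up to the point at 130 mm, 14 mm thick, 110 mm wide and 130 mm tall, about 100 g. Origin: middle of its straight bottom edge; z up the plaque, x through its thickness (centre plane at x = 0), y along its width. It starts upright in one of the rack's outer slots.
- square_plaque: Square-topped (rectangular) wooden plaque with a small bird painted on it, 14 mm thick, 110 mm wide and 100 mm tall, about 80 g. Origin: middle of its straight bottom edge; z up the plaque, x through its thickness (centre plane at x = 0), y along its width. It stands upright in the rack's other outer slot and stays there.
- rack: Fixed wooden dowel rack. Origin: on the table under its centre; x along its 205 mm length, z up. Two rails at y = -35 and +35 mm, 18 mm wide, carry the plaques' bottom edges at z = 20 mm. Three slots across it at x = -75, 0 and +75 mm: pairs of 10 mm dowels, rounded tops at z = 67 mm, leave a 20 mm gap along x. Plaques stand with x along the rack's x, centred at y = 0. Slot x = 0 starts empty.
- easel: Fixed wooden table easel that carries the sloped rest: 150 mm deep, about 130 wide and 120 tall. Origin: on the table under its middle; x to the painting side, which looks away from the robot, z up. The rest leans 30 degrees back from vertical, its top towards the robot (-x).
- easel_rest: The easel's sloped rest. Origin: mid-length of the corner of ledge and battens, 45 mm up. z up the slope, y along the 150 mm ledge (top z = 0), x out to the painting side. Two 14 mm battens at y = -38 and 38 mm, faces at x = 0, tops at z = 80 mm, open between but for a crossbar below z = 42. Lip at x = 26 to 32 mm, 8 high. Plaque in place: origin at (7, 0, 0) mm, axes along these, either face out.
- figurine: Bystander: terracotta bird figurine, 46 mm wide, 75 mm tall, between easel and rack. Origin under its centre.
- paint_jar: Bystander: small paint jar, 52 mm across, 55 mm tall, between easel and rack. Origin under its centre.
There are look-alikes about, which are no part of the job. Leave any green look-alike of the arched_plaque alone.

How it is judged (in metres and radians):
On the way:
1. the round-topped plaque stands on edge in the rack's middle slot, released (x of arched_plaque in the frame of rack between -0.012 and 0.012 m and y of arched_plaque in the frame of rack between -0.025 and 0.025 m and z of arched_plaque in the frame of rack between 0.012 and 0.028 m and angle between arched_plaque's own z axis and vertical below 0.25 rad and angle between the x axis of arched_plaque and the x axis of rack, either way round below 0.35 rad and contact force between the fingers and arched_plaque below 0.1 N and linear speed of arched_plaque below 0.02 m/s), for 0.2 s.
At the end, for the whole second after the job is handed in: All at rest: round-topped plaque upright in middle slot (12 mm across, 25 along, 8 in height, tilt 0.25 rad, turn 0.35); house plaque upright on easel ledge (6 mm in height, 30 sideways, 5 inward to 9 outward of flat, 0.12 rad); square plaque within 20 mm, tilt under 0.25 rad (all of step 1 and x of house_plaque in the frame of easel_rest between 0.002 and 0.016 m and y of house_plaque in the frame of easel_rest between -0.03 and 0.03 m and z of house_plaque in the frame of easel_rest between -0.006 and 0.006 m and angle between the z axis of house_plaque and the z axis of easel_rest, either way round below 0.12 rad and angle between the x axis of house_plaque and the x axis of easel_rest, either way round below 0.12 rad and contact force between the fingers and house_plaque below 0.1 N and linear speed of house_plaque below 0.02 m/s and distance of square_plaque from where it was at the start of the episode below 0.02 m and angle between square_plaque's own z axis and vertical below 0.25 rad); the robot touches nothing.
It fails at once if the round-topped plaque is dropped: falls freely at over 0.7 m/s (about 25 mm) (contact force between the fingers and arched_plaque below 0.1 N and linear speed of arched_plaque above 0.7 m/s).
It fails at once if the house-shaped plaque is dropped: falls freely at over 0.7 m/s (about 25 mm) (contact force between the fingers and house_plaque below 0.1 N and linear speed of house_plaque above 0.7 m/s).
It fails at once if the square plaque is shifted by more than 30 mm (distance of square_plaque from where it was at the start of the episode above 0.03 m).
It fails at once if the figurine or the paint jar between rack and easel is shifted by more than 30 mm or tipped over (distance of any of figurine, paint_jar from where it was at the start of the episode above 0.03 m or angle between any of figurine, paint_jar's own z axis and vertical above 0.4 rad).
It also fails if it takes over 54 s, if anything falls off the work surface, if the arm or the gripper's body presses on something with over 40 N, if the wrist force passes 120 N, or if a joint passes its speed limit or range.

## Working session

There is one attempt and no reset: what is moved stays moved. The work goes in short steps, Python scripts to look and compute and a tool call to move; the robot and the scene stay as the last step left them, time stands still between calls to the robot, and variables do not carry over. Pictures are saved under pics/ and viewed, at most 10 in all, crops included, and the job is handed in when it is done.

Besides the shell and the picture viewer there is one more tool, called after "Request:" in YAML: its name, and indented under it one key for each argument. drive_tool: Moves the arm, as the interface text tells. Its arguments: {"type":"object","properties":{"deltas":{"type":"array"},"claw":{"type":"number"}},"required":["deltas"]}

```bash
mkdir -p pics; ls; cat > h.py <<'E'
import numpy as np, cv2
from scipy.spatial.transform import Rotation as R
from bench import arm, get_image
def cam(name):
    s=arm.read_state(); g=get_image(name)
    K=np.array([[g['fx'],0,g['cx']],[0,g['fy'],g['cy']],[0,0,1.]])
    if 'mount' in g:
        T=np.eye(4); T[:3,:3]=R.from_quat(s['ee_rot']).as_matrix(); T[:3,3]=s['position']
        T=T@np.array(g['mount']); Rm,e=T[:3,:3],T[:3,3]
    else:
        o=np.array(g['orientation']); Rm=R.from_quat(o).as_matrix() if o.size==4 else o; e=np.array(g['eye'])
    return dict(img=g['img'],K=K,D=np.array(g['D']),R=Rm,e=e)
def rays(c,px):
    u=cv2.undistortPoints(np.array(px,float).reshape(-1,1,2),c['K'],c['D']).reshape(-1,2)
    return np.c_[u,np.ones(len(u))]@c['R'].T
def onz(c,px,z):
    d=rays(c,px); return c['e']+d*((z-c['e'][2])/d[:,2])[:,None]
def proj(c,P):
    P=np.array(P,float).reshape(-1,3); rv,_=cv2.Rodrigues(c['R'].T)
    return cv2.projectPoints(P,rv,-c['R'].T@c['e'],c['K'],c['D'])[0].reshape(-1,2)
def tri(c1,p1,c2,p2):
    d1=rays(c1,[p1])[0];d2=rays(c2,[p2])[0]; A=np.c_[d1,-d2]
    t=np.linalg.lstsq(A,c2['e']-c1['e'],rcond=None)[0]
    a=c1['e']+t[0]*d1;b=c2['e']+t[1]*d2; return (a+b)/2,np.linalg.norm(a-b)
def save(c,n): cv2.imwrite('pics/'+n,c['img'][:,:,::-1])
E
python3 - <<'E'
from h import *
import pickle
for n in('scene','top','wrist'):
    c=cam(n);save(c,n+'0.png');pickle.dump(c,open(n+'0.pkl','wb'));print(n,c['e'].round(1),c['R'].round(3).tolist())
print(arm.read_state())
E
```

```text
pics
scene [1440.2   36.7  661.9] [[-0.043, 0.54, -0.841], [0.999, 0.02, -0.038], [-0.004, -0.842, -0.54]]
top [ 308.8   18.6 1061.6] [[0.023, -0.981, 0.192], [-0.999, -0.03, -0.032], [0.037, -0.191, -0.981]]
wrist [286.6 560.6 375. ] [[-0.349, -0.897, -0.273], [-0.937, 0.334, 0.099], [0.003, 0.291, -0.957]]
{'clock': 0.15, 'joints': array([ 1.47355851e+00,  3.85372707e-01,  6.93169649e-03, -3.05399092e-04,
       -1.19400131e+00, -2.58586716e-01]), 'joint_vel': array([-6.46809150e-05, -1.84293824e-03,  5.40770837e-03,  1.04021739e-03,
        2.15211741e-03,  6.45693655e-04]), 'joint_efforts': array([ 3.90495297e-04, -3.92677438e+01,  1.88581163e+01,  4.18858677e+00,
       -3.44187640e-03, -3.07892911e-08]), 'position': array([217.58017225, 585.43643983, 230.48100195]), 'ee_rot': array([ 9.84205005e-01, -1.77030534e-01, -7.51565463e-05,  8.31760737e-04]), 'contact_force': array([0.47915966, 1.45545962, 0.185056  ]), 'wrist_torque': array([ 0.04656469,  0.00721049, -0.03830533]), 'grasp_force': 0.0, 'gripper_width': 85.22069293410755}
```

View pics/scene0.png

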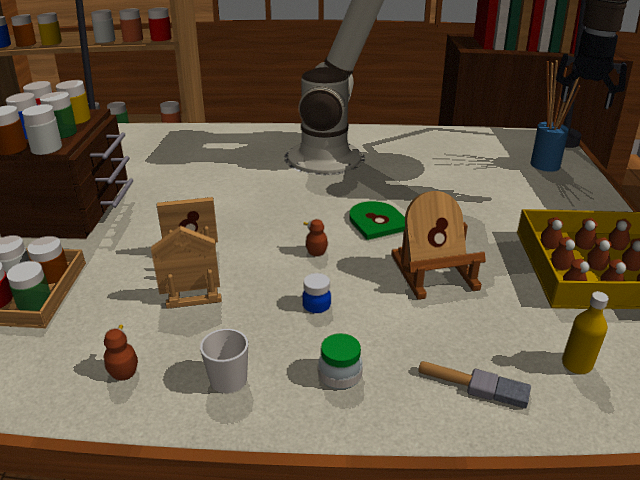

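View pics/top0.png

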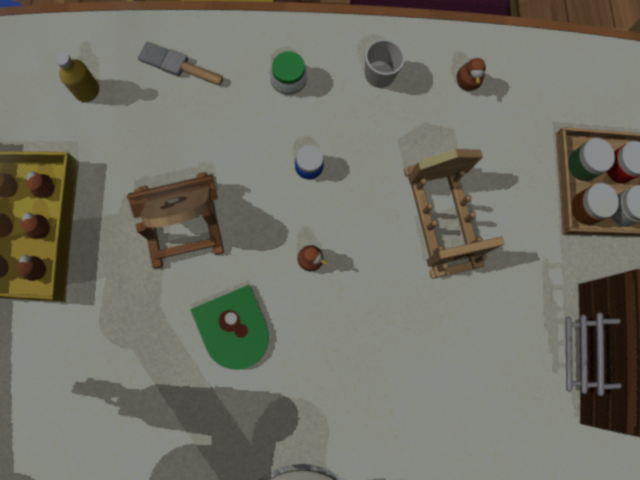

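The scene view shows the arched plaque on the easel around (435,235), and the rack around (187,255) with the house plaque in front and the square one behind. The figurine is at (316,240) and the jar at (316,293). In the top view the easel is at (178,215) and the rack at (455,215). I'll enlarge these areas.

```bash
python3 - <<'E'
from h import *
import pickle
s=pickle.load(open('scene0.pkl','rb'))['img'];t=pickle.load(open('top0.pkl','rb'))['img']
def cr(i,x,y):
    a=cv2.resize(i[y:y+100,x:x+133],(400,300),interpolation=cv2.INTER_CUBIC)[:, :,::-1].copy()
    for k in range(0,133,20): cv2.putText(a,str(x+k),(k*3,8),0,.3,(0,0,255),1);cv2.line(a,(k*3,10),(k*3,14),(0,0,255),1)
    for k in range(0,100,20): cv2.putText(a,str(y+k),(0,k*3+4),0,.3,(0,0,255),1)
    return a
cv2.imwrite('pics/crops.png',np.vstack([np.hstack([cr(s,375,190),cr(s,125,195)]),np.hstack([cr(t,115,170),cr(t,390,145)])]))
E
```

```text
(no output)
```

View pics/crops.png

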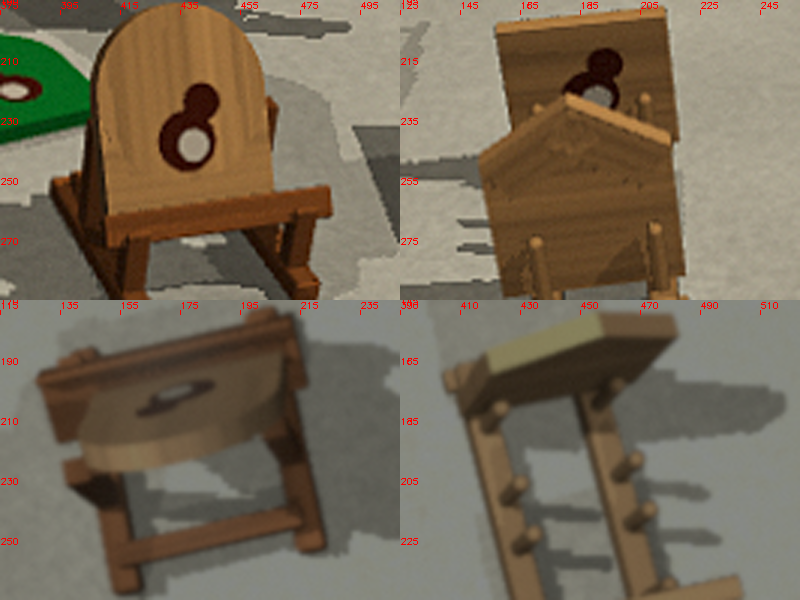

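The crops show the middle-slot dowel tops in the top view at about (429,206), (467,198), (433,225) and (471,216). The lip ends are at (128,195) and (214,175) in top, matching (485,253) and (410,263) in scene.

```bash
python3 - <<'E'
from h import *
import pickle
s=pickle.load(open('scene0.pkl','rb'));t=pickle.load(open('top0.pkl','rb'))
d=onz(t,[(423,181),(429,206),(433,225),(461.7,174),(466.7,198),(471,215.7)],65);print(d.round(1))
print('lip',tri(s,(485,253.3),t,(127.7,195.3)),tri(s,(410.3,262.7),t,(214.3,175.3)))
print('house apex/roof corners',tri(s,(125+167/3,195+95/3),t,(390+200/3,145+17/3)))
print('jar,fig',onz(t,[(309,160),(312,256)],55))
# arch top: highest
print('arch top',tri(s,(433,191),t,(158,226)))
print(proj(cam('wrist'),[450,150,100]))
E
```

```text
[[ 590.5 -191.    65. ]
 [ 546.9 -200.8   65. ]
 [ 514.2 -207.3   65. ]
 [ 605.8 -259.7   65. ]
 [ 563.3 -267.3   65. ]
 [ 532.5 -274.    65. ]]
lip (array([550.59047301, 312.7782322 ,  62.18461552]), np.float64(1.8283373860679581)) (array([588.97019301, 167.44566287,  64.54343471]), np.float64(5.971128269369114))
house apex/roof corners (array([ 618.68164944, -227.95998781,  150.30327018]), np.float64(1.729035684832892))
jar,fig [[623.62396277   4.6731739   55.        ]
 [457.34740951  -4.71618213  55.        ]]
arch top (array([480.42928742, 224.31944688, 154.857662  ]), np.float64(16.89290425874202))
[[1189.07389847 -729.41242954]]
```

Request:
drive_tool:
  deltas:
    - [[3.5,1.9,-0.6],[0,0,0]]
    - [[3.5,1.9,-0.6],[0,0,0]]
    - [[3.5,1.9,-0.6],[0,0,0]]
    - [[3.5,1.9,-0.6],[0,0,0]]
    - [[3.5,1.9,-0.6],[0,0,0]]
    - [[3.5,1.9,-0.6],[0,0,0]]
    - [[3.5,1.9,-0.6],[0,0,0]]
    - [[3.5,1.9,-0.6],[0,0,0]]
    - [[3.5,1.9,-0.6],[0,0,0]]
    - [[3.5,1.9,-0.6],[0,0,0]]
    - [[3.5,1.9,-0.6],[0,0,0]]
    - [[3.0,1.4,-0.4],[0,0,0]]
  claw: 5

```text
clock: 1.4
position: [530.0, 230.5, 301.8]
ee_rot: [0.984, -0.177, 0.0, -0.0]
contact_force: [-0.2, 0.2, 0.1]
gripper_width: 49.7
grasp_force: 0.0
```

Request:
drive_tool:
  deltas:
    - [[0,0,0],[0,0,7.9]]
    - [[0,0,0],[0,0,7.9]]
    - [[0,0,0],[0,0,7.9]]
    - [[0,0,0],[0,0,7.9]]
    - [[0,0,0],[0,0,7.9]]
    - [[0,0,0],[0,0,7.9]]
    - [[0,0,0],[0,0,7.9]]
    - [[0,0,0],[0,0,0]]

```text
clock: 2.2
position: [528.9, 232.2, 301.1]
ee_rot: [0.79, -0.613, -0.0, 0.0]
contact_force: [0.5, -0.7, -0.2]
gripper_width: 50.1
grasp_force: 0.0
```

```bash
python3 - <<'E'
from h import *
import pickle
c=cam('wrist');save(c,'w1.png');pickle.dump(c,open('w1.pkl','wb'));s=arm.read_state()
print(s['position'],s['joints'],R.from_quat(s['ee_rot']).as_matrix().round(3),c['K'][0,0])
E
```

```text
[528.88618041 232.19310612 301.08977055] [ 6.93943899e-01  2.63732558e-01  6.86059838e-03 -1.10743482e-04
 -1.31440245e+00 -4.41394129e-01] [[ 0.25  -0.968 -0.   ]
 [-0.968 -0.25  -0.   ]
 [ 0.     0.    -1.   ]] 430.2540802024361
```

View pics/w1.png

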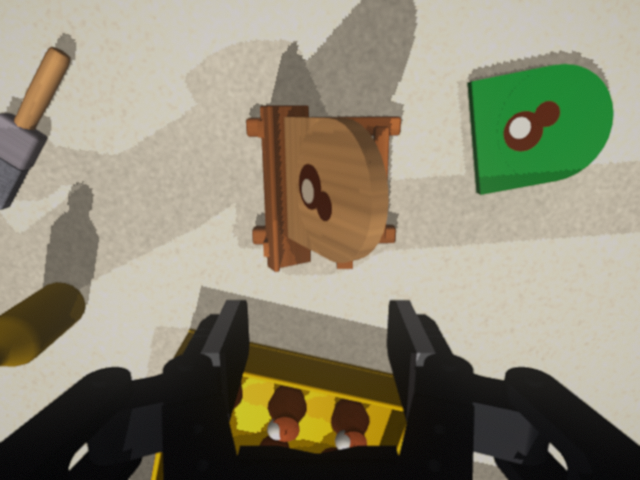

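The wrist view shows the easel lip's outer edge running (264,107) to (277,270), and the arch rim from (325,118) round by (387,185) to (345,262). I'll shift for a stereo pair.

Request:
drive_tool:
  deltas:
    - [[0,3.4,0],[0,0,0]]
    - [[0,3.4,0],[0,0,0]]
    - [[0,3.2,0],[0,0,0]]
    - [[0,0,0],[0,0,0]]
    - [[0,0,0],[0,0,0]]

```text
clock: 2.75
position: [432.0, 207.6, 302.0]
ee_rot: [0.791, -0.612, 0.0, -0.001]
contact_force: [0.2, -0.4, -0.2]
gripper_width: 50.2
grasp_force: 0.0
```

```bash
python3 - <<'E'
from h import *
import pickle
c=cam('wrist');save(c,'w2.png');pickle.dump(c,open('w2.pkl','wb'))
a=pickle.load(open('w1.pkl','rb'))
def cr(i,x,y):
    b=cv2.resize(i[y:y+200,x:x+200],(400,600) if 0 else (400,400),interpolation=cv2.INTER_CUBIC)[:,:,::-1].copy()
    for k in range(0,200,20):
        cv2.putText(b,str(x+k),(k*2,8),0,.3,(0,0,255),1);cv2.line(b,(k*2,10),(k*2,14),(0,0,255),1);cv2.putText(b,str(y+k),(0,k*2+4),0,.3,(0,0,255),1)
    return b
cv2.imwrite('pics/w12.png',np.hstack([cr(a['img'],225,90),cr(c['img'],100,90)]))
E
```

```text
(no output)
```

View pics/w12.png

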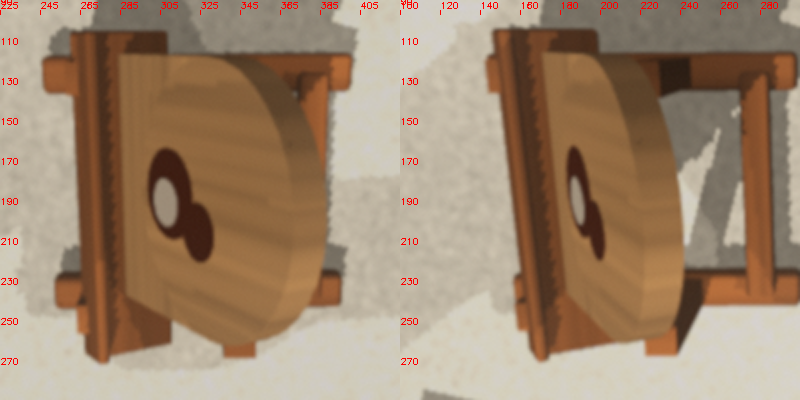

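Readable pairs across the two views are: plaque bottom corners (285,116.5)/(170.5,116.5) and (288.5,238.5)/(183,237); lip ends (262.5,106)/(147,105) and (275,271.5)/(170.5,270.5); bird patch (308,191.5)/(188.5,190).

```bash
python3 - <<'E'
from h import *
import pickle
a=pickle.load(open('w1.pkl','rb'));c=pickle.load(open('w2.pkl','rb'))
P={}
for n,p,q in [('A',(285,116.5),(170.5,116.5)),('B',(288.5,238.5),(183,237)),('C',(262.5,106),(147,105)),('D',(275,271.5),(170.5,270.5)),('E',(308,191.5),(188.5,190)),('F',(308,106),(198.5,105)),('G',(310.5,261),(202,262))]:
    P[n],r=tri(a,p,c,q);print(n,P[n].round(1),round(r,1))
for m,n in('AB','CD','FG'):
    d=P[n]-P[m];print(np.linalg.norm(d),'xdir az',np.degrees(np.arctan2(d[1],d[0]))-90)
s=pickle.load(open('scene0.pkl','rb'));
print(proj(s,[P[k] for k in 'ABCDE']).round(1))
E
```

```text
A [571.9 175.   58.2] 0.8
B [544.  281.2  57.4] 0.5
C [592.6 171.   58.4] 0.1
D [548.9 315.1  62.4] 0.1
E [537.8 226.9  91.8] 0.4
F [555.2 161.2  37.7] 0.1
G [519.4 293.2  74.3] 1.8
109.85827122659224 xdir az 14.729581481643137
150.6572862968568 xdir az 16.882280491596745
141.59664167984008 xdir az 15.210102649405812
[[411.6 260.4]
 [466.7 253.2]
 [410.5 266.8]
 [485.6 252.8]
 [439.5 235.3]]
```

```bash
cat >> h.py <<'E'
def lsq(cs,px):
    A=np.zeros((3,3));b=np.zeros(3)
    for c,p in zip(cs,px):
        d=rays(c,[p])[0];d/=np.linalg.norm(d);w=(c['K'][0,0]/1.)**2/ np.linalg.norm(c['e']-[550,0,60])**2
        M=(np.eye(3)-np.outer(d,d))*w;A+=M;b+=M@c['e']
    X=np.linalg.solve(A,b);return X,[ (proj(c,X)[0]-p).round(1).tolist() for c,p in zip(cs,px)]
E
python3 - <<'E'
from h import *
import pickle
L=lambda n:pickle.load(open(n+'.pkl','rb'))
s,t,a,c=map(L,('scene0','top0','w1','w2'))
print(lsq([s,t,a,c],[(439.3,238.3),(176.7,201.7),(308,191.5),(188.5,190)]))
print(lsq([s,a,c],[(439.3,238.3),(308,191.5),(188.5,190)]))
E
```

```text
(array([538.13535703, 227.08126102,  86.14369342]), [[-0.0, -0.3], [-3.6, -1.4], [-0.3, -1.3], [1.5, -0.8]])
(array([538.41664528, 227.8666521 ,  86.67898781]), [[0.4, -0.5], [-0.8, -0.4], [0.9, 0.1]])
```

Request:
drive_tool:
  deltas:
    - [[0,0,0],[7.5,0,0]]
    - [[0,0,0],[7.5,0,0]]
    - [[0,0,0],[7.5,0,0]]
    - [[0,0,0],[7.5,0,0]]
    - [[0.6,1.1,0],[0,0,0]]
    - [[0.6,1.1,0],[0,0,0]]
    - [[0,0,2.7],[0,0,0]]
    - [[0,0,2.7],[0,0,0]]
    - [[0,0,2.7],[0,0,0]]
    - [[0,0,2.8],[0,0,0]]
    - [[0,0,0],[0,0,0]]
    - [[0,0,0],[0,0,0]]

```text
clock: 4.0
position: [470.0, 203.0, 201.6]
ee_rot: [0.761, -0.594, 0.161, -0.205]
contact_force: [0.4, 0.8, 0.8]
gripper_width: 50.2
grasp_force: 0.0
```

```bash
cat >> h.py <<'E'
def go(target,xaz=None,tilt=None):
    """print cm to go in tool axes to target TCP; tool axes"""
    s=arm.read_state();M=R.from_quat(s['ee_rot']).as_matrix()
    print('tcp',s['position'].round(1),'to go cm',(M.T@(np.array(target)-s['position'])/10).round(2))
    print('x az',np.degrees(np.arctan2(M[1,0],M[0,0])).round(2),'tilt',np.degrees(np.arccos(-M[2,2])).round(2),'joints',s['joints'].round(2)); return M,s
E
python3 - <<'E'
from h import *
M,s=go([508.5,215.2,127.3])
c=cam('wrist');
z=np.array([-.483,-.129,.866]);O=np.array([552.4,226.9,48.5]);y=np.array([-.259,.966,0]);x=np.cross(y,z)
P=[O+7*k*x+75*z+55*(np.cos(t)*y+np.sin(t)*z) for k in(1,-1) for t in np.linspace(0,np.pi,13)]+[O+7*x+55*y,O+7*x-55*y]
for p in proj(c,P): 
    if abs(p).max()<2000: cv2.circle(c['img'],tuple(int(v) for v in p),2,(255,0,255),-1)
save(c,'w3.png')
E
```

```text
tcp [470.  203.  201.6] to go cm [-0.27  0.26  8.45]
x az -75.96 tilt 30.21 joints [ 0.69  0.   -0.96  1.07 -0.25 -1.44]
```

View pics/w3.png

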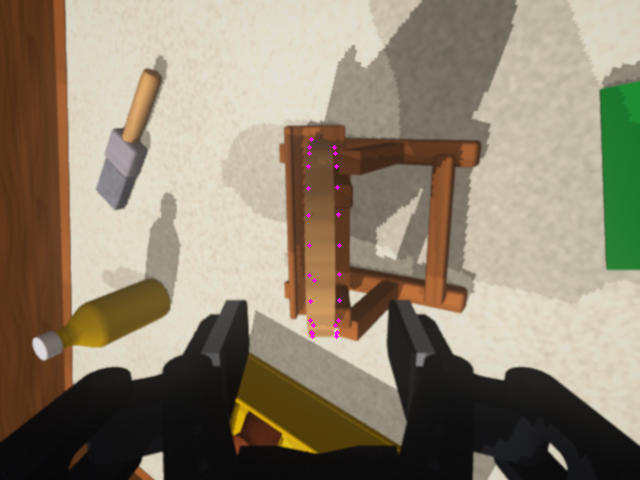

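The overlay fits the plaque within about 3 px, so the model holds. I'll descend along the plaque's axis and grip.

Request:
drive_tool:
  deltas:
    - [[-0.2,0.1,1.0],[0,0,-0.8]]
    - [[0,0,2.0],[0,0,0]]
    - [[0,0,2.0],[0,0,0]]
    - [[0,0,2.0],[0,0,0]]
    - [[0,0,1.4],[0,0,0]]
    - [[0,0,0],[0,0,0]]
    - [[0,0,0],[0,0,0]]

```text
clock: 4.75
position: [505.6, 223.4, 158.4]
ee_rot: [0.768, -0.592, 0.16, -0.183]
contact_force: [-0.2, -0.1, -0.5]
gripper_width: 49.8
grasp_force: 0.0
```

```bash
python3 - <<'E'
from h import *
M,s=go([508.5,215.2,127.3]);print(s['contact_force'])
E
```

```text
tcp [505.6 223.4 158.4] to go cm [0.77 1.4  2.81]
x az -75.7 tilt 28.1 joints [ 0.54  0.14 -0.94  1.44 -0.16 -1.69]
[-0.17600226 -0.12760256 -0.45494986]
```

Joint 5 is on its limit in this pose. I'll back off and come in rotated about 25° in the plaque's own plane, which bends the wrist sideways.

Request:
drive_tool:
  deltas:
    - [[0,0,-2],[0,0,0]]
    - [[0,0,-2],[0,0,0]]
    - [[0,0,-2],[0,0,0]]
    - [[0,0,-2],[0,0,0]]
    - [[-1,0,0],[0,6.3,0]]
    - [[-1,0,0],[0,6.3,0]]
    - [[-1,0,0],[0,6.3,0]]
    - [[-1,0,0],[0,6.3,0]]
    - [[0,0,0],[0,0,0]]
    - [[0,0,0],[0,0,0]]

```text
clock: 5.75
position: [468.0, 255.4, 215.6]
ee_rot: [0.714, -0.618, 0.326, -0.05]
contact_force: [-0.4, -0.5, 0.1]
gripper_width: 49.8
grasp_force: 0.0
```

```bash
cat >> h.py <<'E'
def tgt(yaw,lean,phi):
    """tool rotation: plaque x az = yaw deg, leaning back lean deg, in-plane phi deg"""
    M=R.from_euler('z',yaw,degrees=True)*R.from_euler('y',-lean,degrees=True) # plaque axes
    T=M.as_matrix()@np.array([[0,-1,0],[-1,0,0],[0,0,-1.]]).T@np.eye(3)
    return (R.from_matrix(T)*R.from_euler('y',phi,degrees=True)).as_matrix(), M.as_matrix()
def rep(target,T):
    s=arm.read_state();M=R.from_quat(s['ee_rot']).as_matrix()
    rv=R.from_matrix(M.T@T).as_rotvec(degrees=True)
    print('tcp',s['position'].round(1),'rot first (deg)',rv.round(1),'then go cm',(T.T@(np.array(target)-s['position'])/10).round(2),'F',s['contact_force'].round(1),'w',s['gripper_width'],'q',s['joints'].round(2))
E
python3 - <<'E'
from h import *
T,Pm=tgt(15,30,25);print(T.round(3),Pm.round(3))
O=np.array([552.4,226.9,48.5]);G=O+105*Pm[:,2]
print(G); rep(G+19*T[:,2],T)
E
```

```text
[[ 0.03  -0.837  0.547]
 [-0.93  -0.224 -0.291]
 [ 0.366 -0.5   -0.785]] [[ 0.837 -0.259 -0.483]
 [ 0.224  0.966 -0.129]
 [ 0.5    0.     0.866]]
[501.68889412 213.31200013 139.4326674 ]
tcp [468.  255.4 215.6] rot first (deg) [ 1.5 -2.2  0.9] then go cm [ 1.23  1.93 10.94] F [-0.4 -0.5  0.1] w 49.838759660992345 q [ 1.06  0.2  -0.74  0.9  -0.91 -1.59]
```

Request:
drive_tool:
  deltas:
    - [[0,0,0],[1.5,-2.2,0.9]]
    - [[0.6,1.0,0],[0,0,0]]
    - [[0.6,0.9,0],[0,0,0]]
    - [[0,0,2.5],[0,0,0]]
    - [[0,0,2.5],[0,0,0]]
    - [[0,0,2.5],[0,0,0]]
    - [[0,0,1.5],[0,0,0]]
    - [[0,0,1.0],[0,0,0]]
    - [[0,0,0],[0,0,0]]
    - [[0,0,0],[0,0,0]]

```text
clock: 6.75
position: [507.8, 209.7, 132.8]
ee_rot: [0.713, -0.619, 0.32, -0.073]
contact_force: [0.4, 0.1, 0.1]
gripper_width: 49.9
grasp_force: 0.0
```

```bash
python3 - <<'E'
from h import *
T,Pm=tgt(15,30,25)
O=np.array([552.4,226.9,48.5]);G=O+105*Pm[:,2]
rep(G+19*T[:,2],T)
E
```

```text
tcp [507.8 209.7 132.8] rot first (deg) [-0.1 -0.1 -0.1] then go cm [-0.11  0.1   0.94] F [0.4 0.1 0.1] w 49.91330085635857 q [ 0.77  0.28 -0.92  1.4  -0.64 -1.91]
```

Pose is good. Last 0.9 cm, then grip.

Request:
drive_tool:
  deltas:
    - [[-0.1,0.1,0.9],[0,0,0]]
    - [[0,0,0],[0,0,0]]
    - [[0,0,0],[0,0,0]]

```text
clock: 7.05
position: [511.9, 208.7, 125.1]
ee_rot: [0.714, -0.619, 0.32, -0.074]
contact_force: [-0.9, 0.1, -0.7]
gripper_width: 50.1
grasp_force: 0.0
```

Request:
drive_tool:
  deltas:
    - [[0,0,0],[0,0,0]]
    - [[0,0,0],[0,0,0]]
    - [[0,0,0],[0,0,0]]
    - [[0,0,0],[0,0,0]]
    - [[0,0,0],[0,0,0]]
    - [[0,0,0],[0,0,0]]
  claw: 0

```text
clock: 7.65
position: [512.7, 209.3, 125.5]
ee_rot: [0.714, -0.618, 0.321, -0.075]
contact_force: [-1.0, 2.6, 4.8]
gripper_width: 13.6
grasp_force: 59.8
```

The plaque is held at a width of 13.6 mm. I'll lift it up the slope, then straight up.

Request:
drive_tool:
  deltas:
    - [[0.4,0,-0.9],[0,0,0]]
    - [[0.8,0,-1.8],[0,0,0]]
    - [[0.8,0,-1.8],[0,0,0]]
    - [[0.9,-1.25,-1.95],[0,0,0]]
    - [[0.9,-1.25,-1.95],[0,0,0]]
    - [[0.9,-1.25,-1.95],[0,0,0]]
    - [[0.9,-1.25,-1.95],[0,0,0]]
    - [[0,0,0],[0,0,0]]

```text
clock: 8.45
position: [488.4, 204.8, 268.7]
ee_rot: [0.713, -0.619, 0.32, -0.076]
contact_force: [0.3, 0.9, -0.5]
gripper_width: 12.8
grasp_force: 59.7
```

```bash
python3 - <<'E'
from h import *
T,_=tgt(14,0,25)
rep([520,-90,260],T)
E
```

```text
tcp [488.4 204.8 268.7] rot first (deg) [-27.8   0.5 -11.9] then go cm [26.25  4.07 13.2 ] F [ 0.3  0.9 -0.5] w 12.842747719561125 q [ 0.96  0.08 -0.74  0.91 -0.89 -1.46]
```

Request:
drive_tool:
  deltas:
    - [[0,0,0],[-6.95,0.1,-3.0]]
    - [[0,0,0],[-6.95,0.1,-3.0]]
    - [[0,0,0],[-6.95,0.1,-3.0]]
    - [[0,0,0],[-6.95,0.1,-3.0]]
    - [[3.3,0.5,1.65],[0,0,0]]
    - [[3.3,0.5,1.65],[0,0,0]]
    - [[3.3,0.5,1.65],[0,0,0]]
    - [[3.3,0.5,1.65],[0,0,0]]
    - [[3.3,0.5,1.65],[0,0,0]]
    - [[3.3,0.5,1.65],[0,0,0]]
    - [[3.3,0.5,1.65],[0,0,0]]
    - [[3.1,0.5,1.65],[0,0,0]]

```text
clock: 9.65
position: [519.3, -92.8, 256.6]
ee_rot: [0.769, -0.6, 0.17, 0.137]
contact_force: [1.2, -0.3, -1.1]
gripper_width: 13.3
grasp_force: 59.9
```

Request:
drive_tool:
  deltas:
    - [[0,0,0],[0,0,0]]
    - [[0,0,0],[0,0,0]]

```text
clock: 9.85
position: [519.4, -91.9, 257.0]
ee_rot: [0.769, -0.601, 0.17, 0.137]
contact_force: [0.6, -0.0, -0.5]
gripper_width: 13.2
grasp_force: 59.8
```

```bash
python3 - <<'E'
from h import *
import pickle
T,_=tgt(14,0,25)
rep([520,-90,260],T)
c=cam('wrist');save(c,'w4.png');pickle.dump(c,open('w4.pkl','wb'))
E
```

```text
tcp [519.4 -91.9 257. ] rot first (deg) [ 0.4 -0.2  0.1] then go cm [-0.03 -0.11 -0.35] F [ 0.6 -0.  -0.5] w 13.221849400352653 q [ 0.35  0.16 -0.49  0.51 -1.04 -0.4 ]
```

View pics/w4.png

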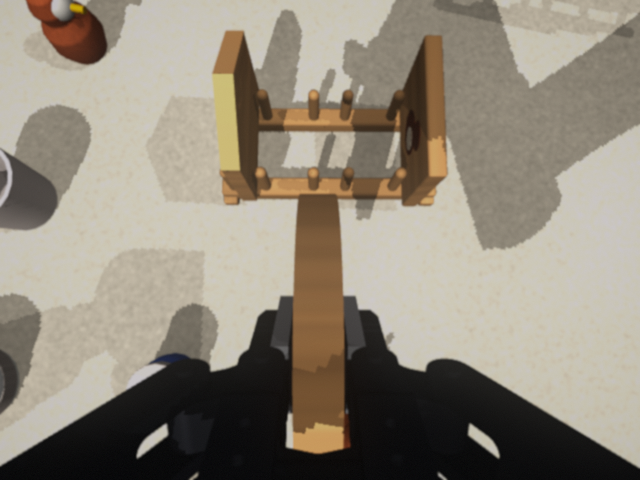

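Middle-slot dowel tops appear at (314,94) and (347,94) in the far row and (313,171) and (348,172) in the near row. The outer near-row tops are at (261,173) and (400,174). The held plaque hangs at (318,195–450).

```bash
python3 - <<'E'
from h import *
import pickle
L=lambda n:pickle.load(open(n+'.pkl','rb'))
t,w=L('top0'),L('w4')
W=[(313,171),(314,94),(348,172),(347,94)];Tp=[(429,206),(466.7,198),(433,225),(471,215.7)]
X=np.array([lsq([w,t],[a,b])[0] for a,b in zip(W,Tp)]);print(X.round(1))
p=onz(w,W,65);print(p.round(1),p.mean(0));print(X.mean(0))
d=onz(w,[(313,172.5),(314,94),(348,172.5),(347,94),(261,173),(400,174),(263,95),(398,96)],65)
print(d.mean(0), d[4:].mean(0)); 
v=d[5]-d[4];u=d[7]-d[6];print([np.degrees(np.arctan2(-q[1],-q[0])) for q in(v,u)],[np.linalg.norm(q) for q in(v,u)])
v=d[0]-d[1];u=d[2]-d[3];print([np.degrees(np.arctan2(-q[0],q[1])) for q in(v,u)],[np.linalg.norm(q) for q in(v,u)])
# house top corners/edges
print('house apex z150',onz(w,[(229,82),(240,82)],150))
# plaque: where TCP-plane
s=arm.read_state();T=R.from_quat(s['ee_rot']).as_matrix();print('lateral of rack centre to tool y mm', T[:,1]@(d.mean(0)-s['position']))
E
```

```text
[[ 549.4 -204.4   60.7]
 [ 563.5 -266.4   74.4]
 [ 519.8 -215.1   46.4]
 [ 536.3 -277.4   65.4]]
[[ 549.4 -203.8   65. ]
 [ 565.3 -271.5   65. ]
 [ 520.2 -210.2   65. ]
 [ 537.3 -278.6   65. ]] [ 543.07249577 -241.01912272   65.        ]
[ 542.25385279 -240.81080097   61.71125921]
[ 542.8078171  -240.03094139   65.        ] [ 542.64827603 -239.4703306    65.        ]
[np.float64(13.58493495805146), np.float64(13.6336459672969)] [np.float64(118.36443187035103), np.float64(118.02223146902293)]
[np.float64(13.270963399947771), np.float64(14.038522111039919)] [np.float64(70.92237141340703), np.float64(70.95324963797954)]
house apex z150 [[ 611.78519639 -224.05912955  150.        ]
 [ 604.6985437  -225.85594952  150.        ]]
lateral of rack centre to tool y mm 12.70683624524184
```

```bash
cat >> h.py <<'E'
RC=np.array([542.8,-240.,20.]); RY=13.6
_,Pe=tgt(15,30,25)
OFF=Pe.T@(np.array([512.7,209.3,125.5])-np.array([552.4,226.9,48.5]))  # tcp in plaque axes when gripped
def racktcp(dz):
    T,P=tgt(RY,0,25); o=OFF.copy();o[0]=0; return RC+P@o+[0,0,dz],T
E
python3 - <<'E'
from h import *
print(OFF)
for dz in(160,60,0): rep(*racktcp(dz))
E
```

```text
[ 1.34537066 -6.72517845 88.13519134]
tcp [519.8 -91.1 257.4] rot first (deg) [ 0.1 -0.2  0.5] then go cm [14.67  1.27  5.66] F [ 0.6 -0.3 -0.8] w 12.991789682641482 q [ 0.35  0.16 -0.49  0.51 -1.04 -0.4 ]
tcp [519.8 -91.1 257.4] rot first (deg) [ 0.1 -0.2  0.5] then go cm [10.44  1.27 14.72] F [ 0.6 -0.3 -0.8] w 12.991789682641482 q [ 0.35  0.16 -0.49  0.51 -1.04 -0.4 ]
tcp [519.8 -91.1 257.4] rot first (deg) [ 0.1 -0.2  0.5] then go cm [ 7.91  1.27 20.16] F [ 0.6 -0.3 -0.8] w 12.991789682641482 q [ 0.35  0.16 -0.49  0.51 -1.04 -0.4 ]
```

Request:
drive_tool:
  deltas:
    - [[0,1.25,0],[0,0,0.5]]
    - [[2.95,0,1.14],[0,0,0]]
    - [[2.95,0,1.14],[0,0,0]]
    - [[2.95,0,1.14],[0,0,0]]
    - [[2.95,0,1.14],[0,0,0]]
    - [[2.95,0,1.14],[0,0,0]]
    - [[-1.0,0,2.05],[0,0,0]]
    - [[-1.0,0,2.05],[0,0,0]]
    - [[-0.9,0,2.0],[0,0,0]]
    - [[-0.9,0,2.0],[0,0,0]]
    - [[0,0,0],[0,0,0]]
    - [[0,0,0],[0,0,0]]

```text
clock: 11.1
position: [545.4, -246.5, 180.7]
ee_rot: [0.767, -0.603, 0.172, 0.135]
contact_force: [0.6, -0.2, -0.9]
gripper_width: 13.2
grasp_force: 59.8
```

```bash
python3 - <<'E'
from h import *
import pickle
rep(*racktcp(0))
w=cam('wrist');s=cam('scene');pickle.dump(w,open('w5.pkl','wb'))
def cr(i,x,y,f,h): return cv2.resize(i[y:y+int(300/f)*h,x:x+int(400/f)],(400,300*h),interpolation=cv2.INTER_CUBIC)[:,:,::-1]
t=cam('top')
im=np.hstack([cv2.resize(w['img'][:,:,::-1],(400,300)),cr(s['img'],125,195,3,1)])
im2=np.hstack([cr(t['img'],390,145,3,1),cr(w['img'],220,0,2,1)])
cv2.imwrite('pics/r5.png',np.vstack([im,im2]))
E
```

```text
tcp [ 545.4 -246.5  180.7] rot first (deg) [-0.  -0.2  0.1] then go cm [-3.08  0.1   6.57] F [ 0.6 -0.2 -0.9] w 13.247483722297774 q [ 0.    0.29 -0.56  0.67 -0.73 -0.28]
```

View pics/r5.png

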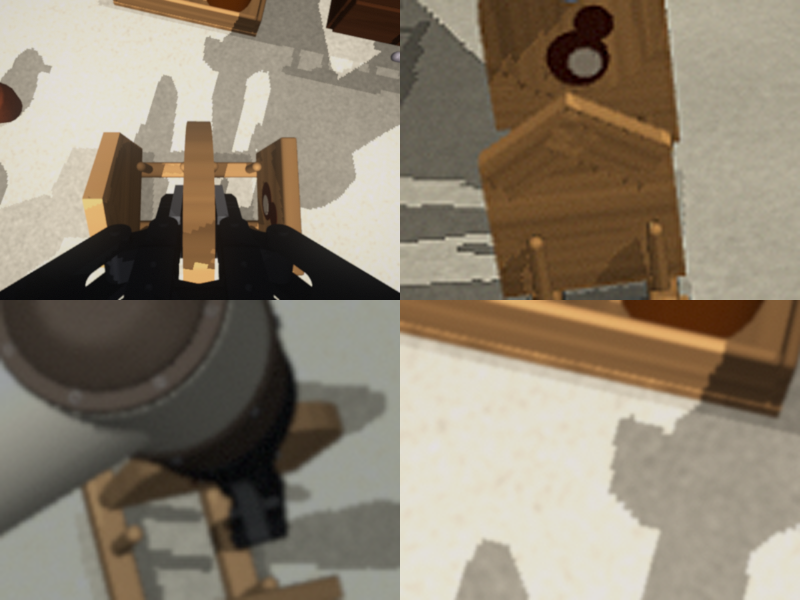

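The plaque is centred between the neighbours: plaque at column 199, inner faces at about 140 and 258. I'll lower it into the slot.

Request:
drive_tool:
  deltas:
    - [[-0.6,0.1,1.3],[0,0,0]]
    - [[-0.6,0,1.3],[0,0,0]]
    - [[-0.6,0,1.3],[0,0,0]]
    - [[-0.6,0,1.3],[0,0,0]]
    - [[-0.3,0,0.65],[0,0,0]]
    - [[0,0,0],[0,0,0]]
    - [[0,0,0],[0,0,0]]

```text
clock: 11.95
position: [545.3, -247.9, 117.0]
ee_rot: [0.767, -0.604, 0.172, 0.134]
contact_force: [-0.3, 0.2, -1.0]
gripper_width: 13.3
grasp_force: 59.8
```

```bash
python3 - <<'E'
from h import *
rep(*racktcp(0))
E
```

```text
tcp [ 545.3 -247.9  117. ] rot first (deg) [-0.1 -0.2 -0.1] then go cm [-0.52  0.05  0.74] F [-0.3  0.2 -1. ] w 13.309836968238153 q [-0.04  0.36 -0.67  0.85 -0.58 -0.46]
```

Request:
drive_tool:
  deltas:
    - [[-0.2,0,0.3],[0,0,0]]
    - [[-0.1,0,0.2],[0,0,0]]
    - [[-0.05,0,0.1],[0,0,0]]
    - [[0,0,0],[0,0,0]]

```text
clock: 12.35
position: [544.6, -247.3, 109.3]
ee_rot: [0.767, -0.604, 0.172, 0.135]
contact_force: [-0.0, 0.1, -0.1]
gripper_width: 13.2
grasp_force: 60.1
```

Request:
drive_tool:
  deltas:
    - [[-0.1,0,0.2],[0,0,0]]
    - [[0,0,0],[0,0,0]]

```text
clock: 12.55
position: [545.4, -247.7, 109.0]
ee_rot: [0.767, -0.603, 0.173, 0.135]
contact_force: [-2.1, -0.3, 8.1]
gripper_width: 13.4
grasp_force: 61.1
```

The plaque rests on the rails with 8 N upward at the expected height. Release and retract.

Request:
drive_tool:
  deltas:
    - [[0,0,0],[0,0,0]]
    - [[0,0,0],[0,0,0]]
    - [[0,0,0],[0,0,0]]
    - [[0,0,0],[0,0,0]]
    - [[0,0,-0.5],[0,0,0]]
    - [[0,0,-2],[0,0,0]]
    - [[0,0,-3],[0,0,0]]
    - [[0,0,-3],[0,0,0]]
    - [[0,0,-3],[0,0,0]]
    - [[0,0,-1],[0,0,0]]
    - [[0,0,0],[0,0,0]]
    - [[0,0,0],[0,0,0]]
  claw: 4

```text
clock: 13.75
position: [531.2, -195.6, 218.9]
ee_rot: [0.767, -0.604, 0.171, 0.135]
contact_force: [-0.2, -0.2, -0.6]
gripper_width: 40.2
grasp_force: 0.0
```

```bash
python3 - <<'E'
from h import *
import pickle
rep(*racktcp(0))
w=cam('wrist');pickle.dump(w,open('w6.pkl','wb'));save(w,'w6.png')
E
```

```text
tcp [ 531.2 -195.6  218.9] rot first (deg) [ 0.1 -0.2  0. ] then go cm [ 0.09 -0.09 12.26] F [-0.2 -0.2 -0.6] w 40.198552521870134 q [ 0.12  0.22 -0.54  0.59 -0.86 -0.29]
```

View pics/w6.png

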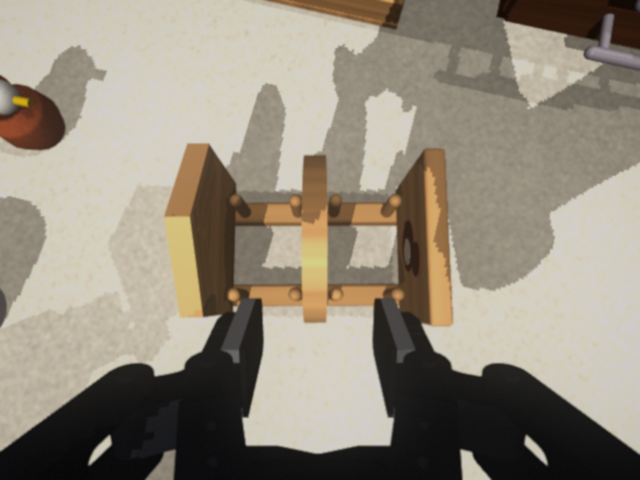

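The arched plaque stands upright in the middle slot. The house's apex ridge runs (168,213)–(189,215), with eaves at (190,145)/(209,144) and (179,317)/(204,314).

```bash
python3 - <<'E'
from h import *
import pickle
L=lambda n:pickle.load(open(n+'.pkl','rb'))
w,w4=L('w6'),L('w4')
print(onz(w,[(168,214),(189,215)],150).round(1),onz(w,[(190,145),(209,144),(179,317),(204,314)],115).round(1))
print(onz(w4,[(217,97),(238,97)],150).round(1),onz(w4,[(224,32),(243,32),(220,168),(241,170)],115).round(1))
H=RC+R.from_euler('z',RY,degrees=True).as_matrix()@[75,0,0];print(H)
T,P=tgt(RY,0,25);G=H+[0,0,105];rep(G+19*T[:,2]-80*T[:,2],T)
E
```

```text
[[ 622.7 -228.   150. ]
 [ 611.4 -230.2  150. ]] [[ 635.4 -279.   115. ]
 [ 623.7 -282.6  115. ]
 [ 611.7 -172.4  115. ]
 [ 597.5 -177.7  115. ]]
[[ 616.6 -211.9  150. ]
 [ 603.2 -215.3  150. ]] [[ 638.1 -278.8  115. ]
 [ 624.  -282.4  115. ]
 [ 611.9 -174.4  115. ]
 [ 596.7 -176.7  115. ]]
[ 615.69707504 -222.36434152   20.        ]
tcp [ 530.9 -195.8  218.4] rot first (deg) [ 0.1 -0.2  0. ] then go cm [ 0.19 -7.62  4.3 ] F [-0.   0.7 -0.6] w 40.23835438953108 q [ 0.12  0.22 -0.54  0.59 -0.86 -0.29]
```

```bash
echo "H=np.array([617.,-227.5,20.])" >> h.py; python3 - <<'E'
from h import *
T,P=tgt(RY,0,25);G=H+[0,0,105];rep(G+19*T[:,2]-80*T[:,2],T)
E
```

```text
tcp [ 530.9 -195.8  218.4] rot first (deg) [ 0.1 -0.2  0. ] then go cm [ 0.67 -7.62  4.52] F [-0.   0.7 -0.6] w 40.23835438953108 q [ 0.12  0.22 -0.54  0.59 -0.86 -0.29]
```

Request:
drive_tool:
  deltas:
    - [[0.2,-2.6,0],[0,0,0]]
    - [[0.2,-2.6,0],[0,0,0]]
    - [[0.3,-2.4,0],[0,0,0]]
    - [[0,0,2.2],[0,0,0]]
    - [[0,0,2.3],[0,0,0]]
    - [[0,0,2],[0,0,0]]
    - [[0,0,2],[0,0,0]]
    - [[0,0,1.5],[0,0,0]]
    - [[0,0,0],[0,0,0]]
    - [[0,0,0],[0,0,0]]

```text
clock: 14.8
position: [616.6, -225.8, 131.3]
ee_rot: [0.767, -0.604, 0.171, 0.136]
contact_force: [1.0, -0.1, -0.0]
gripper_width: 40.3
grasp_force: 0.0
```

```bash
python3 - <<'E'
from h import *
T,P=tgt(RY,0,25);G=H+[0,0,105];rep(G+19*T[:,2],T)
E
```

```text
tcp [ 616.6 -225.8  131.3] rot first (deg) [ 0.1 -0.2 -0. ] then go cm [-0.11  0.01  2.55] F [ 1.  -0.1 -0. ] w 40.295358024149145 q [ 0.03  0.45 -0.47  0.71 -0.7  -0.35]
```

Request:
drive_tool:
  deltas:
    - [[-0.1,0,1.5],[0,0,0]]
    - [[0,0,1],[0,0,0]]
    - [[0,0,0],[0,0,0]]
    - [[0,0,0],[0,0,0]]

```text
clock: 15.2
position: [619.7, -234.7, 109.8]
ee_rot: [0.767, -0.604, 0.172, 0.135]
contact_force: [-0.2, 0.5, -0.3]
gripper_width: 39.9
grasp_force: 0.0
```

Request:
drive_tool:
  deltas:
    - [[0,0,0],[0,0,0]]
    - [[0,0,0],[0,0,0]]
    - [[0,0,0],[0,0,0]]
    - [[0,0,0],[0,0,0]]
    - [[0,0,0],[0,0,0]]
  claw: 0

```text
clock: 15.7
position: [620.0, -234.6, 110.3]
ee_rot: [0.767, -0.604, 0.172, 0.134]
contact_force: [-1.8, 1.2, 3.7]
gripper_width: 13.5
grasp_force: 59.1
```

```bash
python3 - <<'E'
from h import *
T,P=tgt(RY,0,25);G=H+[0,0,105];rep(G+19*T[:,2],T)
s=arm.read_state();print(P.T@(s['position']-H), s['position'])
M=R.from_quat(s['ee_rot']).as_matrix();print('fingerline elev',M[2,1])
E
```

```text
tcp [ 620.  -234.6  110.3] rot first (deg) [-0.1 -0.2 -0. ] then go cm [-0.06  0.12  0.25] F [-1.8  1.2  3.7] w 13.530126960648373 q [ 0.01  0.47 -0.49  0.76 -0.64 -0.4 ]
[ 1.24484442 -7.55815032 90.2923187 ] [ 619.98717967 -234.553512    110.2923187 ]
fingerline elev -0.0015075208790836236
```

Gripped. Lift straight up.

Request:
drive_tool:
  deltas:
    - [[0.5,0,-1.1],[0,0,0]]
    - [[1.06,0,-2.27],[0,0,0]]
    - [[1.06,0,-2.27],[0,0,0]]
    - [[1.06,0,-2.27],[0,0,0]]
    - [[1.06,0,-2.27],[0,0,0]]
    - [[1.06,0,-2.27],[0,0,0]]
    - [[1.06,0,-2.27],[0,0,0]]
    - [[0,0,0],[0,0,0]]

```text
clock: 16.5
position: [621.1, -233.9, 275.5]
ee_rot: [0.766, -0.604, 0.174, 0.132]
contact_force: [0.6, -0.0, -1.6]
gripper_width: 13.7
grasp_force: 58.7
```

```bash
cat >> h.py <<'E'
OFFH=np.array([3.,-7.6,90.3]); OP=np.array([550.3,234.6,48.5])
def eas(up,vert): 
    T,P=tgt(15,30,25); return OP+P@(OFFH+[0,0,up])+[0,0,vert],T
E
python3 - <<'E'
from h import *
p,T=eas(40,100); T0,_=tgt(RY,0,25)
rep(p,T0); print(p); print(R.from_matrix(T0.T@T).as_rotvec(degrees=True))
E
```

```text
tcp [ 621.1 -233.9  275.5] rot first (deg) [-0.4 -0.3 -0.2] then go cm [-42.49   2.1  -18.41] F [ 0.6 -0.  -1.6] w 13.690433824878681 q [ 0.05  0.33 -0.22  0.52 -1.   -0.09]
[491.84650607 211.06933454 262.84311011]
[27.76595409 -0.36651897 11.43820231]
```

Request:
drive_tool:
  deltas:
    - [[-3.5,0.2,-1.5],[0,0,0]]
    - [[-3.5,0.2,-1.5],[0,0,0]]
    - [[-3.5,0.2,-1.5],[0,0,0]]
    - [[-3.5,0.2,-1.5],[0,0,0]]
    - [[-3.5,0.2,-1.5],[0,0,0]]
    - [[-3.5,0.2,-1.5],[0,0,0]]
    - [[-3.5,0.2,-1.5],[0,0,0]]
    - [[-3.5,0.2,-1.5],[0,0,0]]
    - [[-3.5,0.2,-1.5],[0,0,0]]
    - [[-3.5,0.2,-1.5],[0,0,0]]
    - [[-3.5,0.1,-1.6],[0,0,0]]
    - [[-3.5,0,-1.6],[0,0,0]]

```text
clock: 17.7
position: [490.2, 206.7, 256.2]
ee_rot: [0.767, -0.603, 0.171, 0.136]
contact_force: [0.7, 0.7, -1.0]
gripper_width: 13.3
grasp_force: 58.5
```

Request:
drive_tool:
  deltas:
    - [[0,0,0],[7.0,-0.1,2.85]]
    - [[0,0,0],[7.0,-0.1,2.85]]
    - [[0,0,0],[7.0,-0.1,2.85]]
    - [[0,0,0],[7.0,-0.1,2.85]]
    - [[0,0,0],[0,0,0]]
    - [[0,0,0],[0,0,0]]

```text
clock: 18.3
position: [490.6, 204.6, 256.4]
ee_rot: [0.715, -0.617, 0.321, -0.072]
contact_force: [-0.0, 0.8, -0.9]
gripper_width: 13.3
grasp_force: 59.1
```

```bash
python3 - <<'E'
from h import *
import pickle
for a in((40,100),(40,0),(10,0),(0,0)): rep(*eas(*a))
w=cam('wrist');pickle.dump(w,open('w7.pkl','wb'));save(w,'w7.png')
E
```

```text
tcp [490.6 204.6 256.4] rot first (deg) [-0.1 -0.2  0.2] then go cm [-0.36 -0.57 -0.63] F [-0.   0.8 -0.9] w 13.265763708456747 q [ 0.95  0.1  -0.76  0.94 -0.87 -1.49]
tcp [490.6 204.6 256.4] rot first (deg) [-0.1 -0.2  0.2] then go cm [-4.02  4.43  7.22] F [-0.   0.8 -0.9] w 13.265763708456747 q [ 0.95  0.1  -0.76  0.94 -0.87 -1.49]
tcp [490.6 204.6 256.4] rot first (deg) [-0.1 -0.2  0.2] then go cm [-5.29  4.43  9.94] F [-0.   0.8 -0.9] w 13.265763708456747 q [ 0.95  0.1  -0.76  0.94 -0.87 -1.49]
tcp [490.6 204.6 256.4] rot first (deg) [-0.1 -0.2  0.2] then go cm [-5.71  4.43 10.85] F [-0.   0.8 -0.9] w 13.265763708456747 q [ 0.95  0.1  -0.76  0.94 -0.87 -1.49]
```

View pics/w7.png

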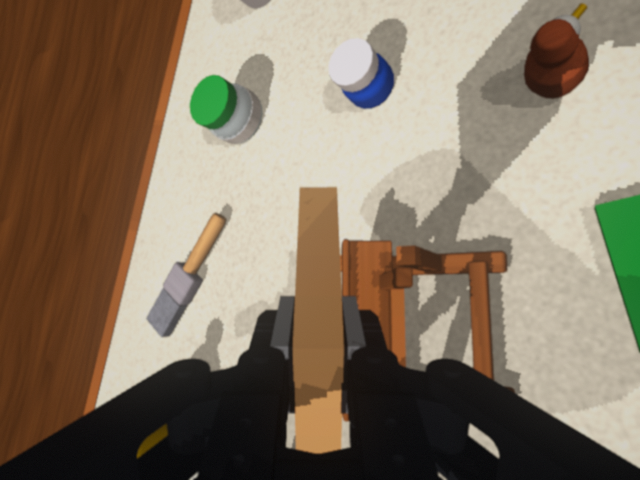

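The wrist view shows the house held upright at column 320. The ledge's near end is at (344,240)–(392,240), the battens begin at column 392, and jar and figurine are untouched. I'll check the ledge centre from that end.

```bash
python3 - <<'E'
from h import *
import pickle
w=pickle.load(open('w7.pkl','rb'));_,P=tgt(15,30,25)
Rorig=OP-P@[7,0,0]
for p,z in(((344,240),68),((392,241),45),((344,240),61)):
    print(p,z,(P.T@(onz(w,[p],z)[0]-Rorig)).round(1))
E
```

```text
(344, 240) 68 [ 32.4 -71.8   7.9]
(392, 241) 45 [ -9.4 -71.5   5.4]
(344, 240) 61 [ 31.9 -72.9   0.1]
```

Request:
drive_tool:
  deltas:
    - [[-0.35,-0.55,-0.6],[0,0,0]]
    - [[-0.9,1.25,1.95],[0,0,0]]
    - [[-0.9,1.25,1.95],[0,0,0]]
    - [[-0.9,1.25,1.95],[0,0,0]]
    - [[-0.9,1.25,1.95],[0,0,0]]
    - [[-0.5,0,1.0],[0,0,0]]
    - [[-0.5,0,1.0],[0,0,0]]
    - [[0,0,0],[0,0,0]]
    - [[0,0,0],[0,0,0]]

```text
clock: 19.25
position: [504.8, 215.7, 145.8]
ee_rot: [0.714, -0.617, 0.322, -0.075]
contact_force: [0.2, -0.1, -1.6]
gripper_width: 13.4
grasp_force: 59.2
```

```bash
python3 - <<'E'
from h import *
rep(*eas(0,0))
E
```

```text
tcp [504.8 215.7 145.8] rot first (deg) [-0.3 -0.1  0. ] then go cm [-0.67  0.33  1.71] F [ 0.2 -0.1 -1.6] w 13.359208093359847 q [ 0.81  0.26 -0.91  1.33 -0.67 -1.86]
```

Request:
drive_tool:
  deltas:
    - [[-0.2,0.3,0.5],[0,0,0]]
    - [[-0.2,0,0.5],[0,0,0]]
    - [[0,0,0],[0,0,0]]
    - [[0,0,0],[0,0,0]]

```text
clock: 19.65
position: [506.7, 215.1, 134.8]
ee_rot: [0.714, -0.617, 0.322, -0.074]
contact_force: [-0.8, 0.1, -1.5]
gripper_width: 13.6
grasp_force: 59.2
```

```bash
python3 - <<'E'
from h import *
rep(*eas(0,0))
E
```

```text
tcp [506.7 215.1 134.8] rot first (deg) [-0.3 -0.1  0.1] then go cm [-0.34 -0.07  0.73] F [-0.8  0.1 -1.5] w 13.617140412580175 q [ 0.79  0.28 -0.92  1.38 -0.65 -1.9 ]
```

Request:
drive_tool:
  deltas:
    - [[-0.2,-0.05,0.45],[0,0,0]]
    - [[0,0,0],[0,0,0]]
    - [[-0.05,0,0.1],[0,0,0]]
    - [[0,0,0],[0,0,0]]

```text
clock: 20.05
position: [509.8, 215.6, 129.3]
ee_rot: [0.714, -0.617, 0.322, -0.074]
contact_force: [-0.1, 0.1, -1.1]
gripper_width: 13.7
grasp_force: 59.2
```

Request:
drive_tool:
  deltas:
    - [[-0.1,0,0.2],[0,0,0]]
    - [[0,0,0],[0,0,0]]

```text
clock: 20.25
position: [510.9, 216.0, 127.3]
ee_rot: [0.714, -0.617, 0.322, -0.074]
contact_force: [-0.1, -0.2, -0.8]
gripper_width: 13.3
grasp_force: 59.2
```

Request:
drive_tool:
  deltas:
    - [[-0.05,0,0.15],[0,0,0]]
    - [[0,0,0],[0,0,0]]

```text
clock: 20.45
position: [511.2, 216.2, 127.1]
ee_rot: [0.714, -0.617, 0.322, -0.075]
contact_force: [-8.5, 0.9, 8.4]
gripper_width: 13.2
grasp_force: 61.0
```

Request:
drive_tool:
  deltas:
    - [[-0.05,0,0.1],[0,0,0]]
    - [[0,0,0],[0,0,0]]

```text
clock: 20.65
position: [511.4, 216.2, 127.1]
ee_rot: [0.714, -0.616, 0.323, -0.075]
contact_force: [-19.1, 0.4, 16.9]
gripper_width: 13.3
grasp_force: 62.6
```

```bash
python3 - <<'E'
from h import *
rep(*eas(0,0))
E
```

```text
tcp [511.4 216.2 127.1] rot first (deg) [-0.5 -0.1  0.2] then go cm [ 0.04 -0.04 -0.09] F [-19.1   0.4  16.9] w 13.278809301938127 q [ 0.77  0.3  -0.92  1.43 -0.64 -1.93]
```

The plaque is on the ledge at the expected height. I'll relax the push a little and open gently.

Request:
drive_tool:
  deltas:
    - [[0.08,0,-0.15],[0,0,0]]
    - [[0,0,0],[0,0,0]]

```text
clock: 20.85
position: [511.3, 216.3, 127.2]
ee_rot: [0.714, -0.617, 0.322, -0.075]
contact_force: [-7.6, 0.7, 5.9]
gripper_width: 13.6
grasp_force: 60.4
```

Request:
drive_tool:
  deltas:
    - [[0,0,0],[0,0,0]]
    - [[0,0,0],[0,0,0]]
    - [[0,0,0],[0,0,0]]
    - [[0,0,0],[0,0,0]]
    - [[0,0,0],[0,0,0]]
  claw: 4

```text
clock: 21.35
position: [511.5, 215.8, 126.5]
ee_rot: [0.714, -0.617, 0.322, -0.074]
contact_force: [0.2, -0.3, -0.3]
gripper_width: 40.1
grasp_force: 0.0
```

Request:
drive_tool:
  deltas:
    - [[0,0,-0.5],[0,0,0]]
    - [[0,0,-1.5],[0,0,0]]
    - [[0,0,-3],[0,0,0]]
    - [[0,0,-3],[0,0,0]]
    - [[0,0,-3],[0,0,0]]
    - [[0,0,-2],[0,0,0]]
    - [[0,0,0],[0,0,0]]
    - [[0,0,0],[0,0,0]]

```text
clock: 22.15
position: [439.4, 254.0, 228.2]
ee_rot: [0.714, -0.617, 0.322, -0.074]
contact_force: [0.4, -0.9, 0.0]
gripper_width: 39.7
grasp_force: 0.0
```

```bash
python3 - <<'E'
from h import *
_,P=tgt(15,30,25)
def model(O,P,x): return [O+P@np.array([x,*q]) for q in((-55,0),(-55,95),(0,130),(55,95),(55,0))]
for n in('wrist','scene'):
    c=cam(n);save(c,'f_'+n+'.png');hsv=cv2.cvtColor(c['img'],cv2.COLOR_RGB2HSV)
    px=proj(c,model(OP,P,7)+model(OP,P,-7))
    m=np.zeros(hsv.shape[:2],np.uint8);cv2.fillConvexPoly(m,cv2.convexHull(px.astype(np.int32)),255)
    md=np.median(hsv[cv2.erode(m,np.ones((9,9)))>0],0);print(n,'pred',px.round(0).tolist(),'hsv',md)
    k=((hsv[...,0]>md[0]-4)&(hsv[...,0]<md[0]+8)&(hsv[...,1]>70)&(abs(hsv[...,2]-md[2])<60)&(hsv[...,1]<md[1]+35)).astype(np.uint8)
    k=cv2.morphologyEx(k,cv2.MORPH_OPEN,np.ones((3,3)))
    cs,_=cv2.findContours(k,0,1)
    b=[q for q in cs if cv2.contourArea(q)>300 and cv2.pointPolygonTest(q,tuple(px.mean(0)),True)>-20]
    for q in b: print(cv2.contourArea(q),cv2.boundingRect(q),cv2.approxPolyDP(q,3,True).reshape(-1,2).tolist())
E
```

```text
wrist pred [[313.0, 190.0], [311.0, 153.0], [310.0, 226.0], [310.0, 322.0], [312.0, 317.0], [329.0, 190.0], [332.0, 153.0], [335.0, 226.0], [333.0, 323.0], [329.0, 317.0]] hsv [ 17. 132. 209.]
2273.0 (307, 224, 26, 99) [[308, 224], [307, 321], [328, 322], [332, 227]]
scene pred [[416.0, 263.0], [410.0, 211.0], [436.0, 189.0], [466.0, 205.0], [470.0, 255.0], [413.0, 262.0], [408.0, 211.0], [433.0, 189.0], [462.0, 205.0], [467.0, 255.0]] hsv [ 16. 154. 147.]
3158.0 (410, 191, 60, 70) [[465, 206], [435, 191], [410, 212], [415, 260], [469, 253]]
```

The house plaque matches its predicted seated outline to within 1–3 px in both views. The robot is clear, so I'll hand in.

```bash
python3 -c "
from bench import arm
print(arm.job_done())"
```

```text
the job is handed in; nothing more can be done
None
```

I handed the job in at about 22 s: the round-topped plaque stands in the rack's middle slot and the house plaque lies flat on the easel, about in the middle. The square plaque, figurine and jar looked untouched in the camera views; the hand-in returned no verdict.

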